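# Brake the trolley, settle the rocking pail, release the brake

## Task

The footed copper pail on the small rail trolley is rocking because two of its feet stand on the rib along the middle of the deck. Push the trolley's brake lever fully down to lock it, then turn the pail until all four feet stand on the deck and it no longer rocks, and let go of it; after that flick the lever back up to release the brake. Do not let the trolley roll from where it is parked, and leave the other things on the bench alone.

Things in the scene. Friction and masses are not known exactly. Their poses are not given: they have to be found in the camera images.
- deck (a point): Centre of the trolley's flat dark deck: 190 along x, 170 along y, 70 mm above the bench, on two rails fixed to the bench. x along the rails, z up, y towards the brake lever. A bright steel rib 30 wide, 8 high lies on the deck along x, its whole length, through this point. A bow handle at the +x end, 120 mm from the centre, reaches 105 mm above the bench.
- trolley (a joint): Travel of the trolley along the rails, m; 0 where it is parked at the start, range -0.08 to 0.08. It rolls with a push of about 2 N while the lever is up. At 0 (to 3 mm) a steel tooth under the lever enters a keeper on the bench when the lever goes down and locks the trolley.
- brake (a joint): Angle of the brake lever, rad: 0 raised (pointing 40 degrees up, away from the trolley), 0.7 fully down (level). It starts near 0. The stiff hinge stays where it is left; it takes about 2 N at the pad.
- brake_hinge (a point): Point on the lever's hinge axis, on the trolley's +y side, 52 mm above the bench. The hinge axis runs along the deck's x; axes as the deck's. The keeper on the bench, 44 mm high and 48 mm wide along x, stands under the lever 18 to 42 mm out from the hinge.
- brake_pad (a point): Centre of the upper face of the lever's black rubber pad (30 wide along the hinge axis, 40 along the lever, 14 thick). The pad's middle is 85 mm from the hinge along the lever, its upper face 7 mm above the lever's centreline. y points outward along the lever, z out of the face. When down, 45 mm is free under the pad; it can be pinched by its sides or lifted from below.
- pail_mid (a point): Centre of the copper pail (100 mm across, rim 92 mm up, 0.35-0.7 kg), 70 mm above the underside of its feet. Square brass foot plate (98 mm) with four 20 mm ball feet at x, y = +-39 mm. z is its upright axis, tilted about 8 degrees at the start. It stands flat astride the rib when its x or y axis is within 10 degrees of the rib's direction and it is centred over the rib to 6 mm.
- pail_bail (a point): Middle of the straight top bar of the pail's rigid brass bail, the place to grip it: a round bar 10 mm in diameter, 70 mm long along the pail's y axis, 135 mm above the underside of the feet and 43 mm above the rim. Axes as the pail's; a small lug is on the rim at +x.
- cup: Bystander: copper cup, 76 mm across, 85 mm high; origin under its centre.
- polish: Bystander: white jar, 60 mm across, 120 mm high; origin under its centre.
- hammer: Bystander: hammer lying on the bench.
- handle: Bystander: dark wooden pan handle standing on end, 36 mm thick, 110 mm high; origin under its centre.
- carton: Bystander: cardboard box 130 x 100 x 80 mm; origin under its centre.
- bowl: Bystander: copper bowl, 110 mm across, 50 mm high; origin under its centre.
- brush: Bystander: brush lying on the bench.
Things that resemble listed ones, but are neither listed nor needed, are in the scene too. Leave any purple look-alike of the part that bears pail_mid alone.

How it is judged:
By the outcome, as a careful person would: the job done as asked, in the order asked, and still so for the second after the job is handed in, with the robot touching nothing.
It also fails if it takes over 69 s, if anything falls off the work surface, if the arm or the gripper's body presses on something with over 40 N, if the wrist force passes 120 N, or if a joint passes its speed limit or range.

## Robot

A 7-joint arm with a two-finger parallel gripper is mounted at the origin on the work surface. World frame = base frame: x ahead of the robot, y to its left, z up, the work surface at z = 0. Lengths are in m, angles in rad, forces in N, time in s.
With the tool pointing down it reaches from about 0.4 to 0.9 m from the base axis. Payload 5.5 kg.
Tool frame: the origin (TCP) lies on the centre line of the jaws, within the pads' length; the fingertips stand ahead of it and the grasp point (between the pads) lies 6 mm ahead of it (tcp_to_tips is the x of the fingertips in the tool frame, in m); x points along the fingers, y is the direction in which the jaws open and shut, and the axes are right-handed (so a half turn about x gives the same grasp; the last joint's range is limited). The gripper opens to 85 mm and grips with 20 to 120 N. Pads are 22 mm wide; open, the fingers measure 114 mm over their backs; the gripper's body (76 mm by 85 mm) begins 54 mm behind the grasp point. The pads swing forward as they close: fully open they stand 13 mm farther back than shut.
Start: joints at [-1.033, 0.501, -0.427, 1.55, 0.221, 1.138, -0.21], TCP at [0.176, 0.626, 0.256] pointing down, gripper open.
Joint ranges: [-2.88, 2.88], [-0.31, 2.03], [-1.54, 1.56], [0.2, 2.42], [-1.41, 4.55], [0.19, 2.02], [-2.57, 2.57]. Speed limits (rad/s): [2.57, 2.57, 3.14, 3.14, 3.14, 3.14, 3.14].

## Interface

Orientations are given as a unit quaternion [x, y, z, w].
In Python, from station import * gives the robot as it stands.
- The arm moves only by the tool jog_arm, never from a script. Its argument "targets" is a list of rows, each a list of 6 numbers: the shift along the tool's x, y, z in m, then the turn, a rotation vector about the tool's x, y, z in rad. In form: [[dx, dy, dz, ax, ay, az], ...]. A call has exactly 5 rows; each row shifts and turns the commanded pose from where the row before left it, along the tool's axes as they then stand; what a row does not reach is not made up. A row lasts 1/12 s, in which the tool goes at most 41.7 mm and 7.16 degrees, less where a joint would pass 70% of its speed; a pose out of reach is approached as far as the arm can. A call with a gripper value outside its range is refused whole. "hand" is the opening, from -1 (shut) to 1 (fully open), set as the call begins (left out, the last holds). The fingers move at their own pace and stop on an object; "grip_force" is the grip in N (left out, the last holds). Time passes only in rows, so rows that do not move let the fingers close, or fill a call up. It gives the time, the measured TCP pose, the force and the opening at its end, in the units of the state.
- state(): the state, without advancing time (a new reading comes with each control period).
- get_image(name): name is "side" or "top"; returns a dict with "pixels" (420x560x3 uint8, blue, green, red), "depth" (420x560 float32, m along the optical axis (not along the pixel's ray), 0 where there is no reading), "camera_matrix" (3x3 intrinsics, pixels), "R" (3x3) and "t" (3): a world point X has camera coordinates R X + t. Camera axes: x right, y down, z forward; pixel columns grow to the right and rows downward; lengths in m; the calibration is good to about 2 mm. A picture is of the moment at which its call begins.
- sign_off(): hands the job in, once; it reports no verdict.
Trained networks look in a picture, given as the dict that the camera call returned (one of the last four; its "shot" number tells which), for a name from the list of things; names that differ only in an ending like _2 or _b are one class to them, and where a whole thing is asked for, a point or a joint stands for the part that bears it (a point fixed in the world has none). Each returns a list of dicts, best first, with "confidence" (0 to 1); they miss things now and then, are a little off and sometimes report something else, mostly with a low value. They report only what shows in the picture. A call takes as long as a camera call. They do not tell look-alikes from the thing itself.
- search_frame(picture, thing): "at" ([x, y, z] in m, in world coordinates, good to about 4 mm: the middle of the surface that is visible of it).
- mark_of(picture, thing): "at" ([x, y, z] in m, in world coordinates, good to about 4 mm: a listed point, or the origin of a listed thing).
The state is a dict: "time": time; "joints": joint angles; "dq": joint speeds; "tau": joint torques, N m; "eef_pos": TCP position; "tcp_rot": TCP orientation; "wrist_force": force on the tool from outside, world axes, zero at the start; "torque": the same for the moment, N m; "grip_width": opening from 0.0 (shut) to 1.0 (fully open).
Only numpy, scipy, OpenCV 4.12 (cv2) and the standard library are available. Lean on these libraries where they do the work, as an engineer would, in place of code of your own. Each camera call takes 0.05 s, during which the arm holds its last target.

## Working session

There is one attempt and no reset: what is moved stays moved. The work goes in short steps, Python scripts to look and compute and a tool call to move; the robot and the scene stay as the last step left them, time stands still between calls to the robot, and variables do not carry over. Pictures are saved under pics/ and viewed, and the job is handed in when it is done.

Besides the shell and the picture viewer there is one more tool, called after ">>>" by a JSON object that holds its "name" and its "arguments". jog_arm: Moves the arm, as the interface text tells. Its arguments: {"type":"object","properties":{"targets":{"type":"array","items":{"type":"array","items":{"type":"number"}}},"hand":{"type":"number"},"grip_force":{"type":"number"}},"required":["targets"]}

```bash
mkdir -p pics; ls; cat > h.py <<'E'
from station import *
import numpy as np, cv2
from scipy.spatial.transform import Rotation as R
def st():
    s=state(); print('t',round(s['time'],3),'p',np.round(s['eef_pos'],4),'q',np.round(s['tcp_rot'],4),'F',np.round(s['wrist_force'],1),'g',np.round(s['grip_width'],3)); print(np.round(R.from_quat(s['tcp_rot']).as_matrix(),3)); return s
def proj(p,X):
    c=p['R']@np.array(X)+np.array(p['t']).ravel(); u=p['camera_matrix']@c; return u[:2]/u[2]
def cloud(p):
    d=p['depth'];K=p['camera_matrix'];v,u=np.mgrid[:420,:560]
    c=np.stack([(u-K[0,2])/K[0,0]*d,(v-K[1,2])/K[1,1]*d,d],-1)
    w=(c-np.array(p['t']).ravel())@np.array(p['R']); w[d==0]=np.nan; return w
E
python3 - <<'E'
from h import *
st(); print(state()['joints'])
for n in ['side','top']:
    p=get_image(n); cv2.imwrite(f'pics/{n}0.png',p['pixels'])
    print(n,p['shot'])
    for t in ['deck','brake_hinge','brake_pad','pail_mid','pail_bail']:
        for r in mark_of(p,t): print(t,np.round(r['at'],4),round(r['confidence'],2),np.round(proj(p,r['at'])), {k:v for k,v in r.items() if k not in('at','confidence')})
E
```

```text
pics
t 0.0 p [0.1762 0.625  0.2553] q [ 0.0961  0.7006 -0.0975  0.7003] F [ 0.7 -0.6  0.4] g 0.997
[[-0.001  0.271  0.962]
 [-0.002  0.962 -0.271]
 [-1.    -0.002 -0.   ]]
[-1.03280734  0.50182041 -0.42677983  1.55146189  0.22079505  1.13831593
 -0.21028236]
side 1
deck [ 0.5389 -0.1207  0.0667] 0.91 [302. 209.] {}
deck [0.5581 0.0294 0.1106] 0.68 [285. 242.] {}
brake_hinge [ 0.552  -0.0327  0.0528] 0.84 [291. 236.] {}
brake_pad [ 0.5326 -0.2993  0.0012] 0.53 [312. 180.] {}
brake_pad [0.5559 0.0284 0.1143] 0.43 [286. 241.] {}
pail_mid [0.3933 0.1221 0.0673] 0.77 [344. 296.] {}
pail_bail [0.4013 0.1208 0.1323] 0.8 [344. 281.] {}
pail_bail [0.6435 0.1459 0.1321] 0.64 [239. 271.] {}
pail_bail [ 0.5337 -0.1056  0.2128] 0.57 [306. 177.] {}
top 2
brake_hinge [ 0.5524 -0.0319  0.0555] 0.82 [269. 235.] {}
brake_pad [0.5553 0.0238 0.1123] 0.52 [247. 229.] {}
pail_mid [0.6419 0.1466 0.069 ] 0.75 [204. 199.] {}
pail_mid [ 0.5329 -0.1131  0.1431] 0.68 [300. 239.] {}
pail_mid [0.3984 0.1203 0.072 ] 0.64 [207. 290.] {}
pail_mid [ 0.3962 -0.2695  0.0007] 0.37 [353. 298.] {}
pail_bail [0.6425 0.1426 0.1346] 0.9 [201. 192.] {}
pail_bail [ 0.535  -0.1048  0.2136] 0.7 [298. 233.] {}
pail_bail [0.3989 0.1199 0.1371] 0.69 [203. 289.] {}
```

View pics/side0.png

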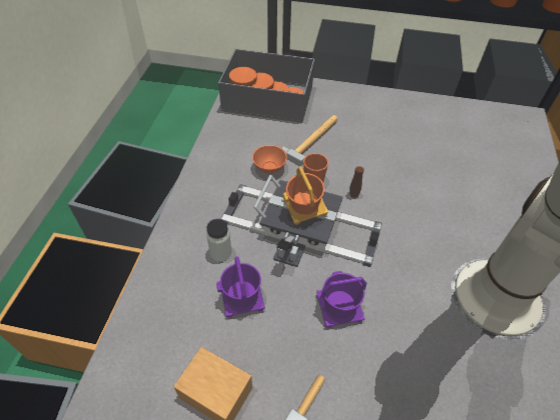

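View pics/top0.png

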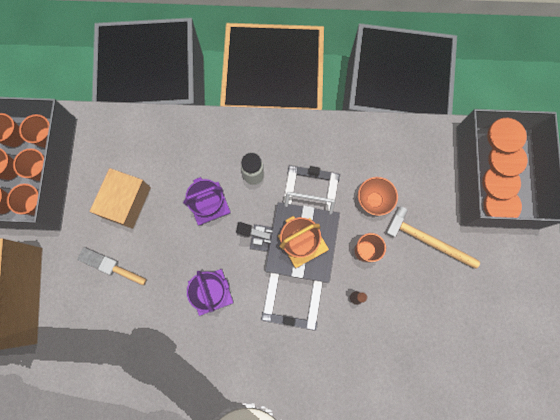

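```bash
python3 - <<'E'
from h import *
p=get_image('top'); c=p['pixels'][150:340,190:390]; cv2.imwrite('pics/topz.png',cv2.resize(c,None,fx=3,fy=3,interpolation=cv2.INTER_CUBIC))
w=cloud(p)
m=(abs(w[...,0]-.55)<.22)&(abs(w[...,1]+.1)<.17)
z=w[...,2]
dm=m&(z>.062)&(z<.0735); rm=m&(z>.0745)&(z<.083)
print(dm.sum(),rm.sum())
bgr=p['pixels'].astype(int)
dark=dm&(bgr.max(2)<90)
for k,mm in(('deck',dark),('rib',rm)):
    pts=w[mm][:,:2].astype(np.float32)
    print(k,len(pts),cv2.minAreaRect(pts),np.median(z[mm]),pts.min(0),pts.max(0))
    im=c.copy(); 
    v=np.zeros_like(bgr,np.uint8); v[mm]=255; cv2.imwrite(f'pics/m_{k}.png',v[150:340,190:390])
# rails: bright low
# bail: high points
bm=m&(z>.185); pts=w[bm]; print('bail',len(pts),cv2.minAreaRect(pts[:,:2].astype(np.float32)),pts.mean(0))
u,s,vt=np.linalg.svd(pts-pts.mean(0)); print(s,vt[0])
# brass plate
q=get_image('side'); cv2.imwrite('pics/sidez.png',cv2.resize(q['pixels'][140:290,210:400],None,fx=4,fy=4,interpolation=cv2.INTER_CUBIC))
np.savez('c.npz',wt=w,bt=p['pixels'],ws=cloud(q),bs=q['pixels'])
w2=cloud(q); b=(abs(w2[...,0]-.53)<.1)&(abs(w2[...,1]+.1)<.1)&(w2[...,2]>.185); pts=w2[b];print('side bail',len(pts),pts.mean(0),np.linalg.svd(pts-pts.mean(0))[2][0])
E
```

```text
2624 378
deck 86 ((0.4800354838371277, -0.15273648500442505), (0.3038429021835327, 0.07463481277227402), 52.33034133911133) 0.0694290569381904 [ 0.38311607 -0.26989457] [ 0.58990824 -0.00967849]
rib 378 ((0.5626457333564758, -0.1092657595872879), (0.3381074368953705, 0.33361583948135376), 86.39555358886719) 0.07807715323555152 [ 0.38553968 -0.2676809 ] [0.736145   0.06884944]
bail 195 ((0.5343837141990662, -0.10879045724868774), (0.012711048126220703, 0.10590421408414841), 31.0977725982666) [ 0.53390677 -0.10781818  0.21134444]
[0.41940939 0.11162519 0.03872338] [-0.51397688  0.8554318  -0.06375106]
side bail 147 [ 0.53390243 -0.09654173  0.20814506] [-0.52729012  0.83961702 -0.13041624]
```

View pics/topz.png

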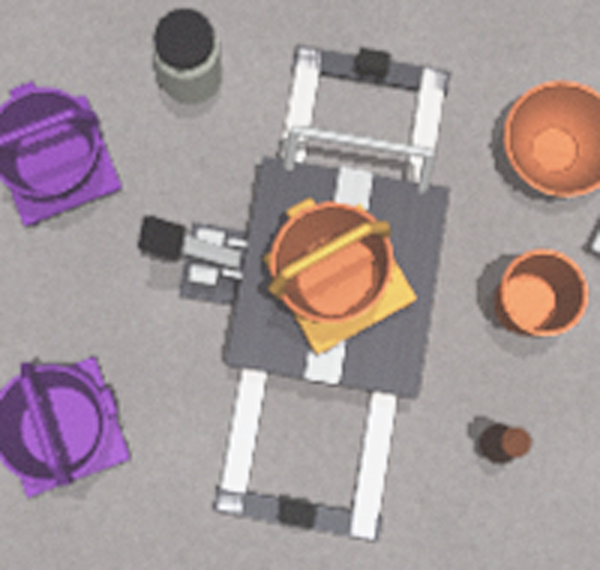

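View pics/sidez.png

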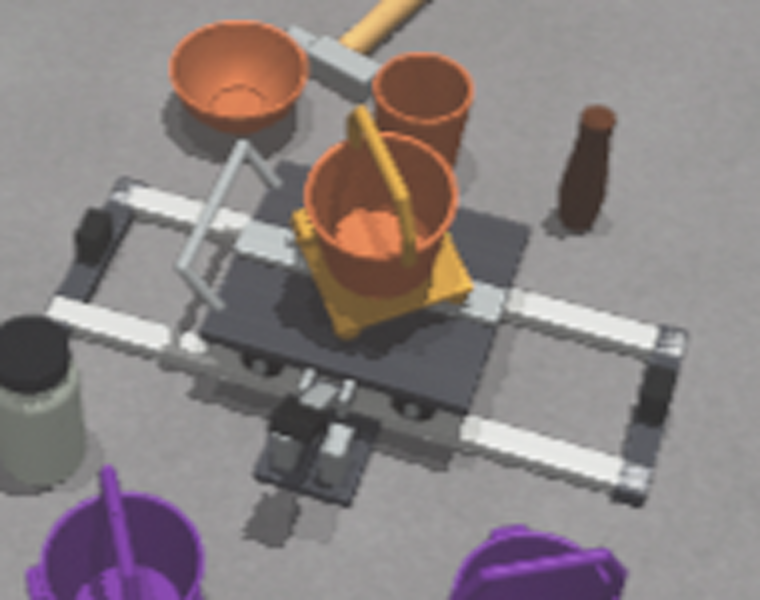

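```bash
python3 - <<'E'
from h import *
import station; print([n for n in dir(station) if not n.startswith('_')]); print('tips',getattr(station,'tcp_to_tips',None))
p=get_image('top')
K=p['camera_matrix'];Rm=np.array(p['R']);t=np.array(p['t']).ravel()
def ray(u,v,z):
    d=Rm.T@np.linalg.solve(K,[u,v,1]); o=-Rm.T@t; return o+d*(z-o[2])/d[2]
f=lambda a,z: ray(190+(a[0]+.5)/3-.5,150+(a[1]+.5)/3-.5,z)
C=[f(a,.07) for a in[(262,160),(448,187),(418,397),(225,362)]]
print(np.round(C,4)); print('ctr',np.mean(C,0))
yaw=lambda a,b:np.degrees(np.arctan2((b-a)[1],(b-a)[0]))
print(yaw(C[3],C[0]),yaw(C[2],C[1]),yaw(C[0],C[1])+90,yaw(C[3],C[2])+90)
r=[f((355,170),.078),f((323,382),.078)]; print('rib',r,yaw(r[1],r[0]))
ra=[f(a,.03) for a in[(307,52),(230,505),(433,75),(366,535)]]
print('rails',yaw(ra[1],ra[0]),yaw(ra[3],ra[2]))
for t_ in ['polish','cup','handle','deck','trolley']:
    try:
        for r in mark_of(p,t_): print(t_,np.round(r['at'],3),r['confidence'])
    except Exception as e: print(t_,e)
E
```

```text
['PlanningError', 'get_image', 'mark_of', 'search_frame', 'sign_off', 'state', 'tcp_to_tips']
tips 0.025
[[ 0.6379 -0.0507  0.07  ]
 [ 0.6201 -0.2178  0.07  ]
 [ 0.4333 -0.1943  0.07  ]
 [ 0.4563 -0.0262  0.07  ]]
ctr [ 0.53692312 -0.12225667  0.07      ]
-7.688049650107798 -7.158089815848949 -6.096410904169602 -7.784677565893759
rib [array([ 0.63036222, -0.13388614,  0.078     ]), array([ 0.44220356, -0.11156724,  0.078     ])] -6.764670751541584
rails -7.2056322347915644 -7.037243060758015
polish [0.733 0.023 0.001] 0.83
cup [ 0.527 -0.3    0.   ] 0.92
cup [0.642 0.385 0.003] 0.53
handle [ 0.395 -0.268  0.003] 0.76
trolley it knows: bowl, brake_hinge, brake_pad, brush, carton, cup, deck, hammer, handle, pail_bail, pail_mid, polish
```

>>> {"name": "jog_arm", "arguments": {"targets": [[0,0,0,0.12,0,0],[0,0,0,0.12,0,0],[0,0,0,0.12,0,0],[0,0,0,0.12,0,0],[0,0,0,0.12,0,0]], "hand": -1, "grip_force": 40}}

```text
time: 1.37
eef_pos: [0.1763, 0.6257, 0.2563]
tcp_rot: [0.301, 0.64, -0.301, 0.64]
wrist_force: [0.1, -0.9, 0.4]
grip_width: 0.299
```

>>> {"name": "jog_arm", "arguments": {"targets": [[0,0,0,0.12,0,0],[0,0,0,0.12,0,0],[0,0,0,0.12,0,0],[0,0,0,0.12,0,0],[0,0,0,0.12,0,0]]}}

```text
time: 1.78
eef_pos: [0.1763, 0.6256, 0.2563]
tcp_rot: [0.477, 0.522, -0.477, 0.522]
wrist_force: [-0.3, 0.3, 0.7]
grip_width: 0.002
```

>>> {"name": "jog_arm", "arguments": {"targets": [[0,0,0,0.11,0,0],[0,0,0,0.11,0,0],[0,0,0,0,0,0],[0,0,0,0,0,0],[0,0,0,0,0,0]]}}

```text
time: 2.2
eef_pos: [0.1762, 0.6257, 0.2563]
tcp_rot: [-0.529, -0.469, 0.529, -0.469]
wrist_force: [0.8, -0.0, -1.0]
grip_width: -0.001
```

```bash
cat >> h.py <<'E'
def to(target):
    s=state(); M=R.from_quat(s['tcp_rot']).as_matrix(); return np.round(M.T@(np.array(target)-s['eef_pos']),4)
E
python3 - <<'E'
from h import *
st(); print(state()['joints']); print(to([.558,.034,.20]))
E
```

```text
t 2.2 p [0.1762 0.6257 0.2563] q [-0.5292 -0.469   0.5292 -0.4689] F [ 0.8 -0.  -1. ] g -0.001
[[-0.     0.993 -0.12 ]
 [ 0.    -0.12  -0.993]
 [-1.    -0.    -0.   ]]
[-1.23812621  0.47030236 -0.13750142  1.55844614  0.06905236  1.11757465
 -1.51172838]
[0.0563 0.4502 0.5414]
```

>>> {"name": "jog_arm", "arguments": {"targets": [[0,0.0225,0.027,0,0,0],[0,0.0225,0.027,0,0,0],[0,0.0225,0.027,0,0,0],[0,0.0225,0.027,0,0,0],[0,0.0225,0.027,0,0,0]]}}

```text
time: 2.62
eef_pos: [0.272, 0.4763, 0.2564]
tcp_rot: [0.529, 0.469, -0.529, 0.469]
wrist_force: [0.7, 0.9, -0.1]
grip_width: -0.004
```

>>> {"name": "jog_arm", "arguments": {"targets": [[0,0.0225,0.027,0,0,0],[0,0.0225,0.027,0,0,0],[0,0.0225,0.027,0,0,0],[0,0.0225,0.027,0,0,0],[0,0.0225,0.027,0,0,0]]}}

```text
time: 3.03
eef_pos: [0.367, 0.3283, 0.2566]
tcp_rot: [0.53, 0.469, -0.529, 0.469]
wrist_force: [-0.3, 0.4, 0.6]
grip_width: -0.001
```

>>> {"name": "jog_arm", "arguments": {"targets": [[0,0.0225,0.027,0,0,0],[0,0.0225,0.027,0,0,0],[0,0.0225,0.027,0,0,0],[0,0.0225,0.027,0,0,0],[0,0.0225,0.027,0,0,0]]}}

```text
time: 3.45
eef_pos: [0.4619, 0.1804, 0.2566]
tcp_rot: [0.53, 0.469, -0.529, 0.469]
wrist_force: [0.6, 0.9, -0.8]
grip_width: 0.004
```

>>> {"name": "jog_arm", "arguments": {"targets": [[0,0.0225,0.027,0,0,0],[0,0.0225,0.027,0,0,0],[0,0.0225,0.027,0,0,0],[0,0.0225,0.027,0,0,0],[0,0,0,0,0,0]]}}

```text
time: 3.87
eef_pos: [0.5405, 0.0554, 0.2568]
tcp_rot: [-0.532, -0.464, 0.532, -0.468]
wrist_force: [0.0, -1.2, 0.6]
grip_width: 0.003
```

```bash

python3 - <<'E'
from h import *
st(); print(state()['joints']); print(to([.557,.034,.19]))
for n in ['side','top']:
    p=get_image(n); cv2.imwrite(f'pics/{n}1.png',cv2.resize(p['pixels'][130:300,190:380],None,fx=4,fy=3.5))
    for t in['brake_pad','brake_hinge']:
        for r in mark_of(p,t): print(n,t,np.round(r['at'],4),round(r['confidence'],2))
E
```

```text
t 3.867 p [0.5405 0.0554 0.2568] q [-0.5317 -0.4643  0.5318 -0.4679] F [ 0.  -1.2  0.6] g 0.003
[[ 0.003  0.991 -0.131]
 [-0.004 -0.131 -0.991]
 [-1.     0.004  0.004]]
[-0.34233688  0.27871634  0.22461008  1.84093109 -0.06654922  1.02683924
 -0.22313949]
[0.067  0.0189 0.0189]
side brake_pad [0.5561 0.0253 0.111 ] 0.75
side brake_hinge [ 0.5521 -0.0324  0.0527] 0.92
top brake_pad [0.5565 0.024  0.1141] 0.89
top brake_hinge [ 0.5497 -0.0304  0.0545] 0.97
```

View pics/side1.png

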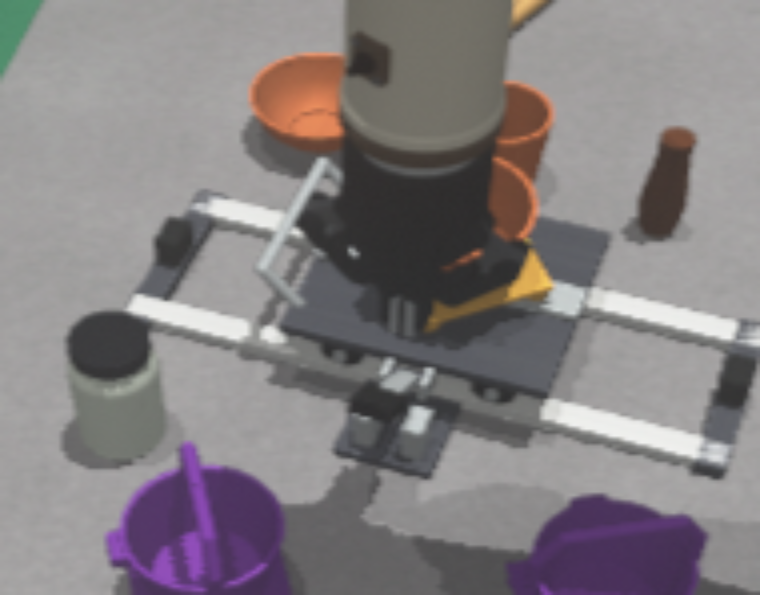

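View pics/top1.png

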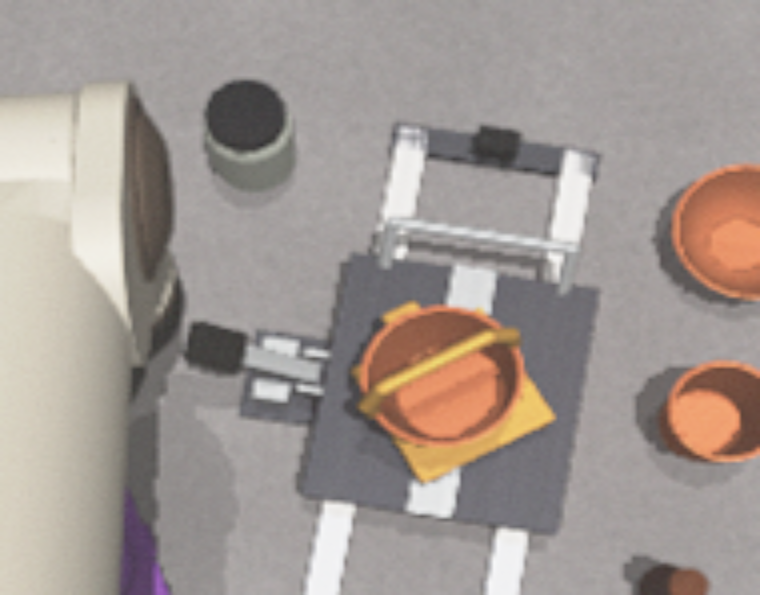

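>>> {"name": "jog_arm", "arguments": {"targets": [[0.018,0.005,0.0055,0,0,0],[0.023,0.005,0.0055,0,0,0],[0.023,0.005,0.0055,0,0,0],[0.023,0.004,0.004,0,0,0],[0.015,0,0,0,0,0]]}}

```text
time: 4.58
eef_pos: [0.5527, 0.0413, 0.1524]
tcp_rot: [-0.529, -0.469, 0.53, -0.468]
wrist_force: [0.8, -0.7, -0.1]
grip_width: 0.002
```

```bash

python3 - <<'E'
from h import *
st(); print(to([.557,.0325,.15]),to([.5605,.055,.084]))
E
```

```text
t 4.583 p [0.5527 0.0413 0.1524] q [-0.5291 -0.4688  0.5301 -0.4682] F [ 0.8 -0.7 -0.1] g 0.002
[[-0.002  0.993 -0.122]
 [-0.    -0.122 -0.993]
 [-1.    -0.002  0.001]]
[0.0024 0.0054 0.0082] [ 0.0684  0.0062 -0.0146]
```

>>> {"name": "jog_arm", "arguments": {"targets": [[0,0.003,0.004,0,0,0],[0,0.0025,0.004,0,0,0],[0.004,0,0,0,0,0],[0.004,0,0,0,0,0],[0.004,0,0,0,0,0]]}}

```text
time: 5.0
eef_pos: [0.5589, 0.0328, 0.1433]
tcp_rot: [0.531, 0.468, -0.529, 0.469]
wrist_force: [0.4, 0.4, 2.7]
grip_width: -0.003
```

>>> {"name": "jog_arm", "arguments": {"targets": [[0.005,0,-0.002,0,0,0],[0.005,0,-0.002,0,0,0],[0.005,0,-0.002,0,0,0],[0.005,0,-0.002,0,0,0],[0.005,0,-0.002,0,0,0]]}}

```text
time: 5.42
eef_pos: [0.5592, 0.0429, 0.1168]
tcp_rot: [0.53, 0.468, -0.53, 0.468]
wrist_force: [-0.4, 0.7, 2.3]
grip_width: 0.002
```

>>> {"name": "jog_arm", "arguments": {"targets": [[0.005,0,-0.002,0,0,0],[0.005,0,-0.002,0,0,0],[0.005,0,-0.002,0,0,0],[0.005,0,-0.002,0,0,0],[0.005,0,-0.002,0,0,0]]}}

```text
time: 5.83
eef_pos: [0.5601, 0.0519, 0.0916]
tcp_rot: [-0.53, -0.468, 0.53, -0.468]
wrist_force: [0.8, -0.9, 1.1]
grip_width: 0.001
```

```bash

python3 - <<'E'
from h import *
st(); print(to([.5605,.055,.084]))
p=get_image('side'); cv2.imwrite(f'pics/side2.png',cv2.resize(p['pixels'][180:280,230:360],None,fx=5,fy=5))
E
```

```text
t 5.833 p [0.5601 0.0519 0.0916] q [-0.5298 -0.468   0.5304 -0.4679] F [ 0.8 -0.9  1.1] g 0.001
[[-0.001  0.992 -0.124]
 [-0.    -0.124 -0.992]
 [-1.    -0.001  0.001]]
[ 0.0076 -0.     -0.0031]
```

View pics/side2.png

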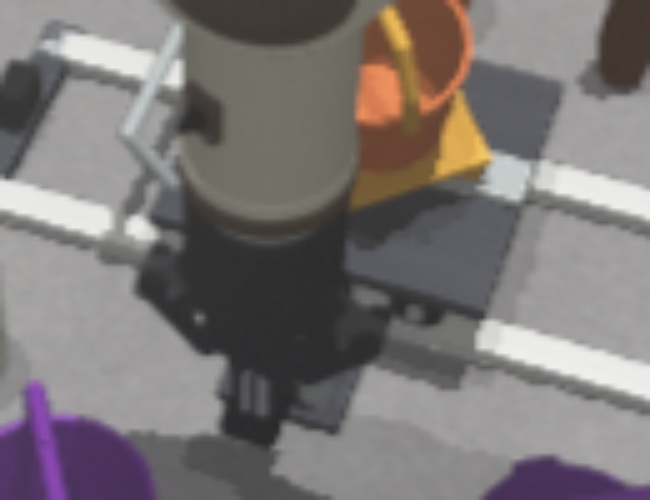

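>>> {"name": "jog_arm", "arguments": {"targets": [[0.002,0,-0.001,0,0,0],[0.002,0,-0.001,0,0,0],[0.002,0,0,0,0,0],[0.001,0,0,0,0,0],[0.001,0,0,0,0,0]]}}

```text
time: 6.3
eef_pos: [0.5607, 0.0546, 0.0843]
tcp_rot: [0.53, 0.468, -0.53, 0.468]
wrist_force: [-0.8, -0.2, 2.6]
grip_width: -0.0
```

>>> {"name": "jog_arm", "arguments": {"targets": [[0.001,0,0,0,0,0],[0.001,0,0,0,0,0],[0.001,0,0,0,0,0],[0,0,0,0,0,0],[0,0,0,0,0,0]]}}

```text
time: 6.72
eef_pos: [0.5631, 0.0543, 0.0837]
tcp_rot: [0.532, 0.467, -0.529, 0.469]
wrist_force: [-0.6, -0.5, 14.0]
grip_width: 0.003
```

>>> {"name": "jog_arm", "arguments": {"targets": [[-0.01,0,0,0,0,0],[-0.03,0,0,0,0,0],[-0.04,0,0,0,0,0],[-0.04,0,0,0,0,0],[-0.04,0,0,0,0,0]], "hand": 1}}

```text
time: 7.13
eef_pos: [0.56, 0.0539, 0.243]
tcp_rot: [-0.53, -0.468, 0.53, -0.468]
wrist_force: [0.6, 0.2, -0.4]
grip_width: 0.712
```

```bash

python3 - <<'E'
from h import *
st()
p=get_image('top'); q=get_image('side')
cv2.imwrite('pics/top3.png',cv2.resize(p['pixels'][130:300,190:380],None,fx=4,fy=3.5))
cv2.imwrite('pics/side3.png',cv2.resize(q['pixels'][130:300,190:380],None,fx=4,fy=3.5))
for t in['brake_pad','brake_hinge','pail_mid','pail_bail','deck']:
  for n,i in(('t',p),('s',q)):
    for r in mark_of(i,t): print(n,t,np.round(r['at'],4),round(r['confidence'],2))
D=np.load('c.npz')
def brass(w,b):
    hsv=cv2.cvtColor(b,cv2.COLOR_BGR2HSV).astype(int)
    return (hsv[...,0]>15)&(hsv[...,0]<28)&(hsv[...,1]>120)&(abs(w[...,0]-.535)<.09)&(abs(w[...,1]+.115)<.09)
P=[];B=[]
for k,(w,b) in {'T':(D['wt'],D['bt']),'S':(D['ws'],D['bs']),'T2':(cloud(p),p['pixels'])}.items():
    m=brass(w,b); z=w[...,2]
    pl=w[m&(z<.125)&(z>.08)]; bl=w[m&(z>.195)]
    c=pl.mean(0);n=np.linalg.svd(pl-c)[2][2]; n*=np.sign(n[2]); r=(pl-c)@n
    k2=abs(r)<.004; c=pl[k2].mean(0); n=np.linalg.svd(pl[k2]-c)[2][2]; n*=np.sign(n[2])
    print(k,'plate',len(pl),n,np.degrees(np.arccos(n[2])))
    # bar: in tilted frame
    h=bl@n; hb=bl[h>h.max()-.009]; c=hb.mean(0); d=np.linalg.svd(hb-c)[2][0]; d*=np.sign(d[1]); s=(hb-c)@d
    print('bar',len(hb),c,d,np.degrees(np.arctan2(d[1],d[0])),s.min(),s.max(), 'ends',c+d*s.min(),c+d*s.max())
E
```

```text
t 7.133 p [0.56   0.0539 0.243 ] q [-0.5298 -0.4681  0.5304 -0.4678] F [ 0.6  0.2 -0.4] g 0.712
[[-0.001  0.992 -0.124]
 [-0.    -0.124 -0.992]
 [-1.    -0.001  0.   ]]
s brake_pad [0.5637 0.0531 0.0588] 0.9
t brake_hinge [ 0.5557 -0.0322  0.0548] 0.69
s brake_hinge [ 0.552  -0.0305  0.0521] 0.87
s brake_hinge [ 0.5338 -0.2985  0.0032] 0.51
s brake_hinge [ 0.6778 -0.3258  0.0018] 0.38
t pail_mid [ 0.5361 -0.1138  0.1445] 0.58
t pail_mid [ 0.5543 -0.0332  0.0535] 0.3
s pail_mid [ 0.5394 -0.1158  0.1442] 0.95
s pail_mid [0.3943 0.124  0.0677] 0.62
s pail_mid [0.641  0.1463 0.0724] 0.57
t pail_bail [ 0.5379 -0.107   0.2124] 0.68
s pail_bail [0.3991 0.122  0.1348] 0.87
s pail_bail [ 0.5369 -0.107   0.2132] 0.85
s pail_bail [0.6457 0.143  0.1355] 0.72
t deck [0.7371 0.0236 0.0026] 0.18
s deck [ 0.5419 -0.1205  0.0675] 0.76
s deck [ 0.642   0.3857 -0.0008] 0.46
T plate 282 [-0.02473794  0.10940798  0.99368905] 6.440412471981517
bar 119 [ 0.53436312 -0.10589316  0.21548626] [-0.51275049  0.85304722 -0.09694008] 121.00927743875535 -0.03892446158943719 0.0419266156170181 ends [ 0.55432166 -0.13909757  0.2192596 ] [ 0.51286523 -0.07012778  0.21142189]
S plate 332 [0.02825131 0.16360135 0.98612193] 9.556650357969522
bar 97 [ 0.53572647 -0.09954249  0.21302876] [-0.52253049  0.84713136 -0.09659369] 121.66725902735465 -0.03939443953321374 0.03799759705787467 ends [ 0.55631127 -0.13291476  0.21683401] [ 0.51587157 -0.06735353  0.20935843]
T2 plate 278 [-0.00918625  0.11273593  0.99358252] 6.494600507443659
bar 117 [ 0.53703183 -0.10627672  0.21578497] [-0.51245375  0.8529414  -0.09940885] 120.99777179524649 -0.040429683063317554 0.040467269238556446 ends [ 0.55775017 -0.14076088  0.21980404] [ 0.51629422 -0.07176052  0.21176216]
```

View pics/top3.png

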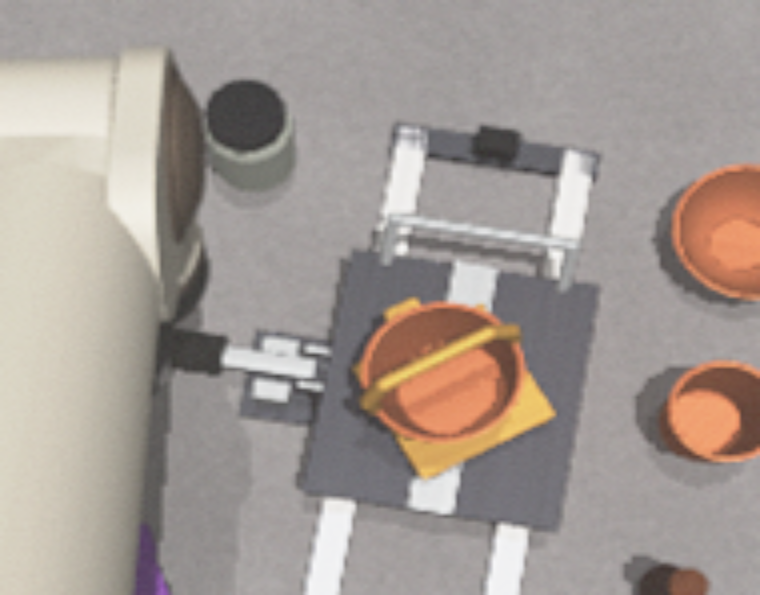

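View pics/side3.png

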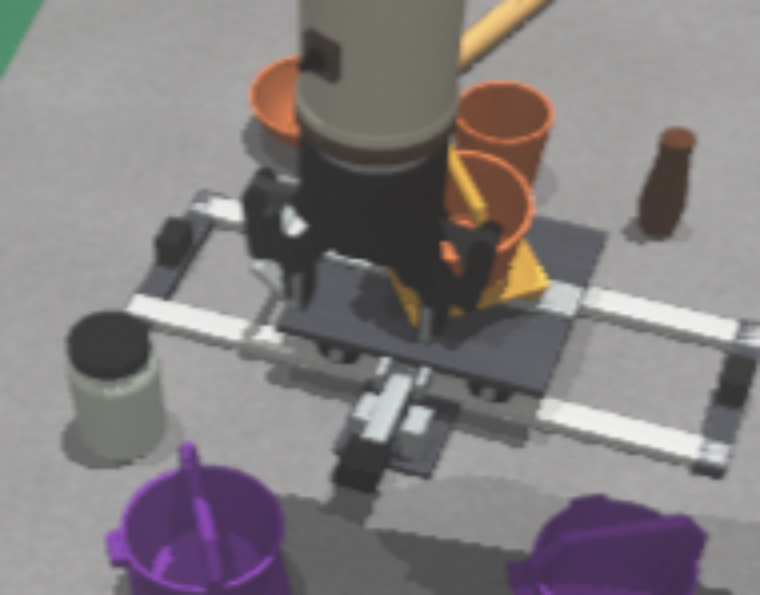

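>>> {"name": "jog_arm", "arguments": {"targets": [[-0.02,0,0,-0.11,0,0],[-0.015,0,0,-0.11,0,0],[-0.01,0,0,-0.11,0,0],[0,0,0,-0.11,0,0],[0,0,0,-0.11,0,0]]}}

```text
time: 8.15
eef_pos: [0.5611, 0.0542, 0.2868]
tcp_rot: [0.382, 0.595, -0.381, 0.596]
wrist_force: [0.2, -0.1, -0.2]
grip_width: 1.0
```

>>> {"name": "jog_arm", "arguments": {"targets": [[0,0,0,-0.11,0,0],[0,0,0,0,-0.05,0],[0,0,0,0,-0.05,0],[0,0,0,0,0,0],[0,0,0,0,0,0]]}}

```text
time: 8.57
eef_pos: [0.5602, 0.0551, 0.2859]
tcp_rot: [0.331, 0.584, -0.366, 0.644]
wrist_force: [0.0, -0.1, -0.6]
grip_width: 0.996
```

```bash

python3 - <<'E'
from h import *
st(); print(to([.537+.005,-.107-.009,.270]),to([.537-.003,-.107+.0,.2175]))
E
```

```text
t 8.567 p [0.5602 0.0551 0.2859] q [ 0.3313  0.584  -0.3661  0.6443] F [ 0.  -0.1 -0.6] g 0.996
[[ 0.05   0.859  0.51 ]
 [-0.085  0.512 -0.855]
 [-0.995 -0.001  0.098]]
[ 0.0294 -0.1033  0.1354] [ 0.0805 -0.1055  0.1185]
```

```bash

python3 - <<'E'
from h import *
print(to([.5367,-.1065,.2175]))
E
```

```text
[ 0.0806 -0.1029  0.1194]
```

>>> {"name": "jog_arm", "arguments": {"targets": [[0.005,-0.0206,0.0239,0,0,0],[0.005,-0.0206,0.0239,0,0,0],[0.005,-0.0206,0.0239,0,0,0],[0.005,-0.0206,0.0239,0,0,0],[0.005,-0.0206,0.0239,0,0,0]]}}

```text
time: 8.98
eef_pos: [0.5337, -0.1049, 0.2732]
tcp_rot: [0.332, 0.583, -0.367, 0.644]
wrist_force: [0.2, -0.7, 0.2]
grip_width: 0.997
```

>>> {"name": "jog_arm", "arguments": {"targets": [[0,0,0,0,0,0],[0,0,0,0,0,0],[0.01,0,0,0,0,0],[0,0,0,0,0,0],[0,0,0,0,0,0]]}}

```text
time: 9.4
eef_pos: [0.5344, -0.1021, 0.2623]
tcp_rot: [0.331, 0.584, -0.366, 0.644]
wrist_force: [-0.3, -0.3, 0.6]
grip_width: 1.0
```

```bash

python3 - <<'E'
from h import *
st();print(to([.5367,-.1065,.2175]))
E
```

```text
t 9.4 p [ 0.5344 -0.1021  0.2623] q [ 0.3311  0.5842 -0.3662  0.6442] F [-0.3 -0.3  0.6] g 1.0
[[ 0.049  0.859  0.51 ]
 [-0.085  0.513 -0.854]
 [-0.995 -0.001  0.098]]
[ 0.0451 -0.0002  0.0005]
```

>>> {"name": "jog_arm", "arguments": {"targets": [[0.015,0,0,0,0,0],[0.015,0,0,0,0,0],[0.01,0,0,0,0,0],[0.005,0,0,0,0,0],[0,0,0,0,0,0]]}}

```text
time: 9.82
eef_pos: [0.5362, -0.1068, 0.2173]
tcp_rot: [0.331, 0.584, -0.367, 0.644]
wrist_force: [1.1, -0.2, -0.5]
grip_width: 0.994
```

>>> {"name": "jog_arm", "arguments": {"targets": [[0,0,0,0,0,0],[0,0,0,0,0,0],[0,0,0,0,0,0],[0,0,0,0,0,0],[0,0,0,0,0,0]], "hand": -1, "grip_force": 40}}

```text
time: 10.23
eef_pos: [0.5372, -0.1075, 0.2191]
tcp_rot: [0.332, 0.583, -0.367, 0.645]
wrist_force: [0.4, -0.8, 0.5]
grip_width: 0.297
```

>>> {"name": "jog_arm", "arguments": {"targets": [[0,0,0,0,0,0],[0,0,0,0,0,0],[0,0,0,0,0,0],[0,0,0,0,0,0],[0,0,0,0,0,0]]}}

```text
time: 10.65
eef_pos: [0.5373, -0.1075, 0.2189]
tcp_rot: [0.332, 0.583, -0.367, 0.645]
wrist_force: [0.6, -0.7, 1.8]
grip_width: 0.104
```

```bash

python3 - <<'E'
from h import *
st()
q=get_image('side')
cv2.imwrite('pics/side4.png',cv2.resize(q['pixels'][130:300,190:380],None,fx=4,fy=3.5))
E
```

```text
t 10.65 p [ 0.5373 -0.1075  0.2189] q [ 0.3319  0.5828 -0.3666  0.6448] F [ 0.6 -0.7  1.8] g 0.104
[[ 0.052  0.86   0.508]
 [-0.086  0.511 -0.855]
 [-0.995  0.001  0.1  ]]
```

View pics/side4.png

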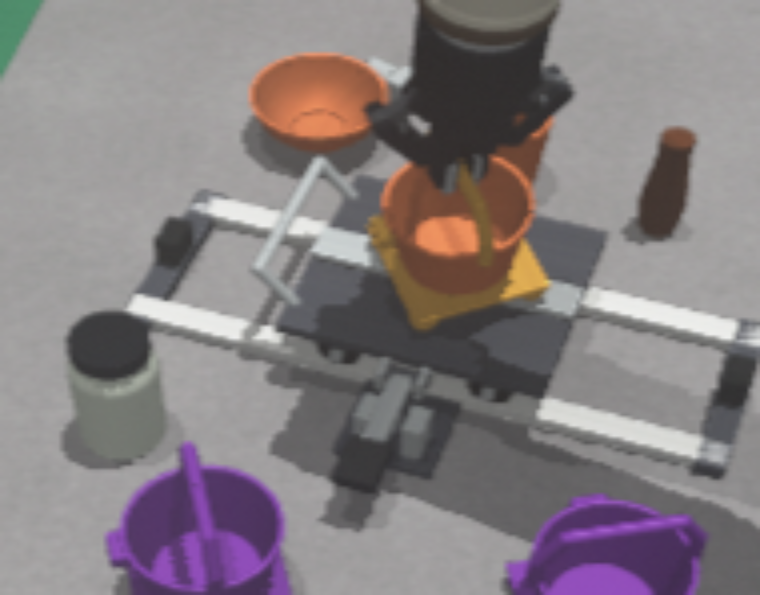

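>>> {"name": "jog_arm", "arguments": {"targets": [[-0.005,0,0.0005,0,0,0],[-0.006,0,0.0005,0,0,0],[-0.006,0,0.0005,0,0,0],[-0.006,0,0.0005,0,0,0],[-0.004,0,0,0,0,0]], "grip_force": 60}}

```text
time: 11.12
eef_pos: [0.5365, -0.1069, 0.2464]
tcp_rot: [0.332, 0.583, -0.367, 0.645]
wrist_force: [-0.5, 0.3, -4.3]
grip_width: 0.094
```

```bash

python3 - <<'E'
from h import *
st()
q=get_image('side')
cv2.imwrite('pics/side5.png',cv2.resize(q['pixels'][130:300,190:380],None,fx=4,fy=3.5))
E
```

```text
t 11.117 p [ 0.5365 -0.1069  0.2464] q [ 0.3319  0.583  -0.3668  0.6445] F [-0.5  0.3 -4.3] g 0.094
[[ 0.051  0.86   0.508]
 [-0.086  0.511 -0.856]
 [-0.995  0.     0.1  ]]
```

View pics/side5.png

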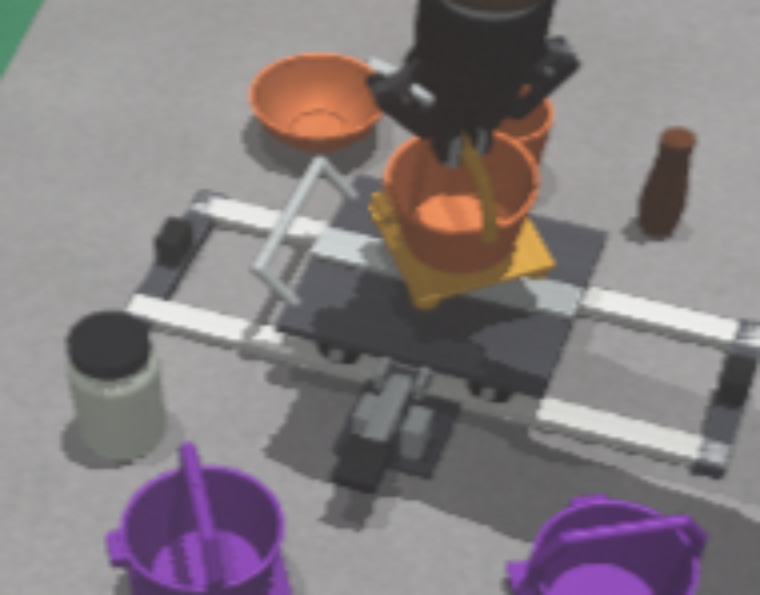

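>>> {"name": "jog_arm", "arguments": {"targets": [[0,0,0,0,0.05,0],[0,0,0,0,0.05,0],[0,0,0,0.08,0,0],[0,0,0,0.1,0,0],[0,0,0,0.1,0,0]]}}

```text
time: 11.58
eef_pos: [0.5365, -0.1073, 0.2456]
tcp_rot: [0.434, 0.559, -0.434, 0.558]
wrist_force: [-0.1, 0.5, -3.5]
grip_width: 0.09
```

>>> {"name": "jog_arm", "arguments": {"targets": [[0,0,0,0.1,0,0],[0,0,0,0.1,0,0],[0,0,0,0.1,0,0],[0,0,0,0.08,0,0],[0,0,0,0,0,0]]}}

```text
time: 12.0
eef_pos: [0.5364, -0.1068, 0.2457]
tcp_rot: [-0.531, -0.467, 0.531, -0.467]
wrist_force: [-0.1, -1.4, -4.0]
grip_width: 0.093
```

```bash

python3 - <<'E'
from h import *
st()
q=get_image('side');p=get_image('top')
cv2.imwrite('pics/side6.png',cv2.resize(q['pixels'][130:300,190:380],None,fx=4,fy=3.5))
cv2.imwrite('pics/top6.png',cv2.resize(p['pixels'][130:300,190:380],None,fx=4,fy=3.5))
for t in['pail_mid','pail_bail','deck','brake_pad','brake_hinge']:
  for n,i in(('t',p),('s',q)):
    for r in mark_of(i,t): print(n,t,np.round(r['at'],4),round(r['confidence'],2))
print(to([.5395,-.1228,.235]))
E
```

```text
t 12.0 p [ 0.5364 -0.1068  0.2457] q [-0.5305 -0.4674  0.5307 -0.4674] F [-0.1 -1.4 -4. ] g 0.093
[[-0.     0.992 -0.126]
 [-0.    -0.126 -0.992]
 [-1.    -0.     0.   ]]
t pail_mid [0.3982 0.1192 0.0727] 0.81
t pail_mid [0.6438 0.1481 0.0686] 0.64
s pail_mid [ 0.5341 -0.107   0.1703] 0.75
t pail_bail [0.6421 0.141  0.1355] 0.92
t pail_bail [0.397  0.119  0.1392] 0.69
s pail_bail [0.3979 0.1241 0.1352] 0.81
s pail_bail [0.6462 0.145  0.1336] 0.78
s pail_bail [ 0.5351 -0.1068  0.2372] 0.63
s deck [ 0.5413 -0.1246  0.0675] 0.88
s brake_pad [0.5612 0.0499 0.058 ] 0.91
t brake_hinge [ 0.5552 -0.034   0.0513] 0.72
s brake_hinge [ 0.5524 -0.0313  0.0518] 0.86
s brake_hinge [0.6459 0.3831 0.0007] 0.49
[0.0107 0.0049 0.0154]
```

View pics/side6.png

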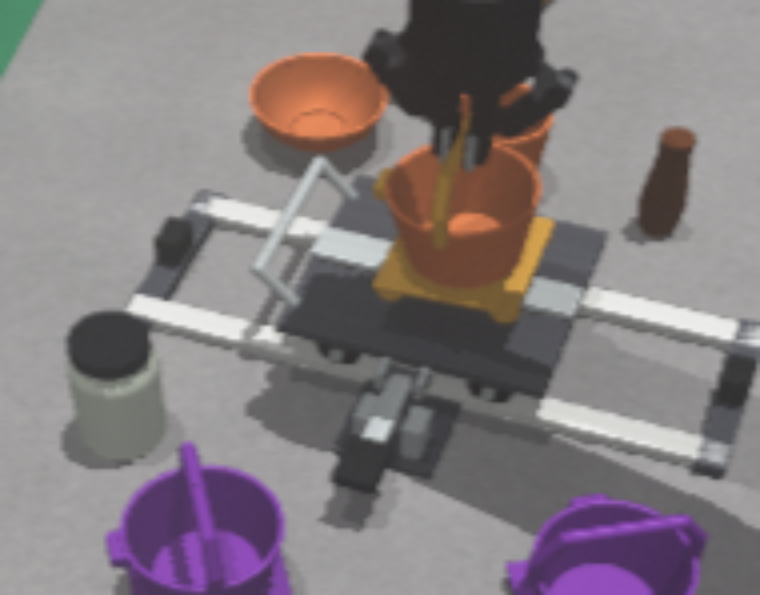

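View pics/top6.png

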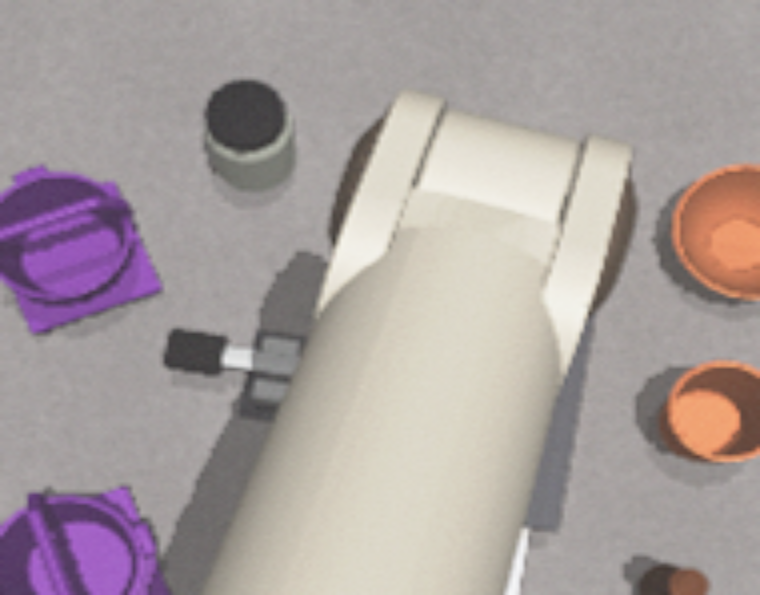

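>>> {"name": "jog_arm", "arguments": {"targets": [[0,0.002,0.004,0,0,0],[0,0.002,0.006,0,0,0],[0,0.001,0.0055,0,0,0],[0,0,0,0,0,0],[0,0,0,0,0,0]]}}

```text
time: 13.02
eef_pos: [0.5395, -0.1239, 0.2456]
tcp_rot: [-0.53, -0.468, 0.53, -0.468]
wrist_force: [-0.8, 1.3, -3.8]
grip_width: 0.092
```

>>> {"name": "jog_arm", "arguments": {"targets": [[0.005,0,0,0,0,0],[0.005,0,0,0,0,0],[0.005,0,0,0,0,0],[0.005,0,0,0,0,0],[0.004,0,0,0,0,0]]}}

```text
time: 13.43
eef_pos: [0.5392, -0.1225, 0.2207]
tcp_rot: [-0.53, -0.469, 0.53, -0.468]
wrist_force: [0.3, -0.2, -4.0]
grip_width: 0.095
```

```bash

python3 - <<'E'
from h import *
st()
q=get_image('side')
cv2.imwrite('pics/side7.png',cv2.resize(q['pixels'][150:250,230:360],None,fx=6,fy=5.9,interpolation=cv2.INTER_CUBIC))
for t in['pail_mid','pail_bail','deck']:
  for n,i in(('s',q),):
    for r in mark_of(i,t): print(n,t,np.round(r['at'],4),round(r['confidence'],2))
E
```

```text
t 13.433 p [ 0.5392 -0.1225  0.2207] q [-0.5297 -0.4685  0.5302 -0.4679] F [ 0.3 -0.2 -4. ] g 0.095
[[-0.001  0.992 -0.123]
 [ 0.    -0.123 -0.992]
 [-1.    -0.001 -0.   ]]
s pail_mid [0.3919 0.1208 0.0692] 0.85
s pail_mid [0.6389 0.1491 0.0706] 0.74
s pail_mid [ 0.5364 -0.1219  0.1449] 0.72
s pail_bail [0.6444 0.1409 0.1343] 0.88
s pail_bail [0.3962 0.1215 0.1349] 0.59
s pail_bail [ 0.5385 -0.1212  0.213 ] 0.57
s deck [ 0.5435 -0.1242  0.069 ] 0.86
```

View pics/side7.png

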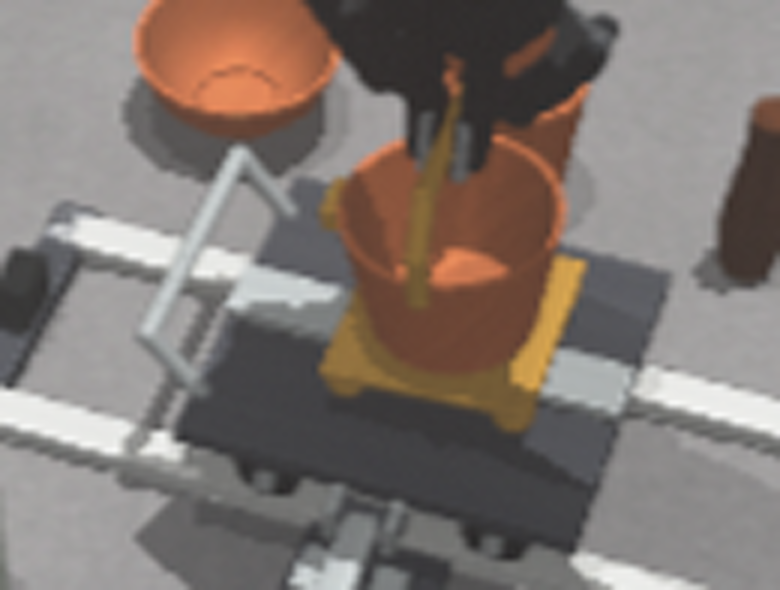

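>>> {"name": "jog_arm", "arguments": {"targets": [[0.002,0,0,0,0,0],[0.002,0,0,0,0,0],[0.0015,0,0,0,0,0],[0.0015,0,0,0,0,0],[0,0,0,0,0,0]]}}

```text
time: 14.05
eef_pos: [0.5398, -0.1225, 0.215]
tcp_rot: [0.53, 0.468, -0.53, 0.468]
wrist_force: [-1.1, 0.9, -1.6]
grip_width: 0.088
```

>>> {"name": "jog_arm", "arguments": {"targets": [[0.001,0,0,0,0,0],[0.001,0,0,0,0,0],[0,0,0,0,0,0],[0,0,0,0,0,0],[0,0,0,0,0,0]]}}

```text
time: 14.47
eef_pos: [0.5408, -0.1226, 0.2148]
tcp_rot: [0.531, 0.468, -0.529, 0.469]
wrist_force: [-3.3, 2.3, 9.7]
grip_width: 0.094
```

>>> {"name": "jog_arm", "arguments": {"targets": [[-0.001,0,0,0,0,0],[-0.0005,0,0,0,0,0],[0,0,0,0,0,0],[0,0,0,0,0,0],[0,0,0,0,0,0]]}}

```text
time: 14.88
eef_pos: [0.5401, -0.1226, 0.2148]
tcp_rot: [0.53, 0.468, -0.53, 0.468]
wrist_force: [-1.5, 3.1, 5.6]
grip_width: 0.089
```

>>> {"name": "jog_arm", "arguments": {"targets": [[0,0,0,0,0,0],[0,0,0,0,0,0],[0,0,0,0,0,0],[0,0,0,0,0,0],[0,0,0,0,0,0]], "hand": 0.3}}

```text
time: 15.3
eef_pos: [0.5396, -0.1231, 0.214]
tcp_rot: [-0.53, -0.468, 0.53, -0.468]
wrist_force: [-0.2, -0.4, 0.4]
grip_width: 0.644
```

>>> {"name": "jog_arm", "arguments": {"targets": [[0,0,0,0,0,0],[0,0,0,0,0,0],[-0.01,0,0,0,0,0],[-0.02,0,0,0,0,0],[-0.03,0,0,0,0,0]]}}

```text
time: 15.72
eef_pos: [0.5379, -0.1225, 0.2731]
tcp_rot: [-0.529, -0.469, 0.531, -0.467]
wrist_force: [0.5, -0.9, -0.7]
grip_width: 0.646
```

>>> {"name": "jog_arm", "arguments": {"targets": [[-0.03,0,0,0,0,0],[0,0,-0.04,0,0,0],[0,0,-0.04,0,0,0],[0,0,-0.04,0,0,0],[0,0,-0.04,0,0,0]]}}

```text
time: 16.13
eef_pos: [0.5596, 0.0373, 0.3056]
tcp_rot: [0.531, 0.467, -0.53, 0.468]
wrist_force: [1.3, -0.1, -0.1]
grip_width: 0.651
```

```bash

python3 - <<'E'
from h import *
st()
q=get_image('side');p=get_image('top')
cv2.imwrite('pics/side8.png',cv2.resize(q['pixels'][150:250,230:360],None,fx=6,fy=5.9,interpolation=cv2.INTER_CUBIC))
cv2.imwrite('pics/top8.png',cv2.resize(p['pixels'][130:300,190:380],None,fx=4,fy=3.5,interpolation=cv2.INTER_CUBIC))
for t in['pail_mid','pail_bail','deck','brake_pad','brake_hinge']:
  for n,i in(('t',p),('s',q)):
    for r in mark_of(i,t): print(n,t,np.round(r['at'],4),round(r['confidence'],2))
D=np.load('c.npz')
np.savez('c8.npz',wt=cloud(p),bt=p['pixels'],ws=cloud(q),bs=q['pixels'])
def brass(w,b):
    hsv=cv2.cvtColor(b,cv2.COLOR_BGR2HSV).astype(int)
    return (hsv[...,0]>15)&(hsv[...,0]<28)&(hsv[...,1]>120)&(abs(w[...,0]-.535)<.09)&(abs(w[...,1]+.115)<.09)
for k,(w,b) in {'T2':(cloud(p),p['pixels'])}.items():
    m=brass(w,b); z=w[...,2]
    pl=w[m&(z<.125)&(z>.08)]; bl=w[m&(z>.185)]
    c=pl.mean(0);n=np.linalg.svd(pl-c)[2][2]; n*=np.sign(n[2]); r=(pl-c)@n
    k2=abs(r)<.004; c=pl[k2].mean(0); n=np.linalg.svd(pl[k2]-c)[2][2]; n*=np.sign(n[2])
    print(k,'plate',len(pl),c,n,np.degrees(np.arccos(n[2])))
    h=bl@n; hb=bl[h>h.max()-.009]; c=hb.mean(0); d=np.linalg.svd(hb-c)[2][0]; d*=np.sign(d[1]); s=(hb-c)@d
    print('bar',len(hb),c,d,np.degrees(np.arctan2(d[1],d[0])),s.min(),s.max())
# deck displacement by template: gray, handle region in top image (static cam)
g0=cv2.cvtColor(D['bt'],cv2.COLOR_BGR2GRAY).astype(np.float32);g1=cv2.cvtColor(p['pixels'],cv2.COLOR_BGR2GRAY).astype(np.float32)
for nm,(r0,r1,c0,c1) in {'handle':(188,212,278,340),'decktop':(196,220,268,345),'deckbot':(262,290,260,340),'static':(330-20,340,255,335),'bowl':(170,225,350,410)}.items():
    T=g0[r0:r1,c0:c1]; 
    try:
        W=np.eye(2,3,dtype=np.float32); cc,W=cv2.findTransformECC(T,g1[r0:r1,c0:c1],W,cv2.MOTION_TRANSLATION,(3,200,1e-6)); print(nm,cc,W[:,2])
    except Exception as e: print(nm,e)
E
```

```text
t 16.133 p [0.5596 0.0373 0.3056] q [ 0.5309  0.4674 -0.5297  0.4681] F [ 1.3 -0.1 -0.1] g 0.651
[[ 0.002  0.992 -0.125]
 [ 0.    -0.125 -0.992]
 [-1.     0.002 -0.001]]
t pail_mid [ 0.6712 -0.3276  0.003 ] 0.64
t pail_mid [ 0.5287 -0.1193  0.1382] 0.6
s pail_mid [0.3921 0.1189 0.0703] 0.91
s pail_mid [ 0.5296 -0.1192  0.1394] 0.67
s pail_mid [0.644  0.1468 0.0726] 0.6
t pail_bail [ 0.5272 -0.1196  0.2024] 0.91
t pail_bail [ 0.4534  0.4013 -0.0035] 0.2
s pail_bail [ 0.5262 -0.1239  0.2044] 0.92
s pail_bail [0.3994 0.1237 0.1341] 0.83
s pail_bail [ 0.4492  0.3971 -0.0026] 0.74
s pail_bail [0.644  0.1442 0.1307] 0.62
t deck [ 0.3978 -0.2712  0.0037] 0.24
s deck [ 0.5401 -0.1251  0.0683] 0.97
s deck [ 0.642   0.3863 -0.0027] 0.75
t brake_pad [0.5619 0.0471 0.0602] 0.83
t brake_pad [4.532e-01 3.976e-01 2.000e-04] 0.27
s brake_pad [0.5613 0.0502 0.0601] 0.6
t brake_hinge [ 0.5528 -0.0313  0.0542] 0.6
s brake_hinge [ 0.5526 -0.0335  0.0531] 0.59
T2 plate 212 [ 0.49435307 -0.11364832  0.09188428] [-0.00346203  0.00611209  0.99997533] 0.4024764982828303
bar 126 [ 0.52739353 -0.1204101   0.20898252] [0.12196717 0.99246887 0.01138246] 82.99389652706205 -0.038866816910433984 0.0398070854002016
handle 0.9834160126016318 [ 0.17153674 -1.0735221 ]
decktop 0.9638004995178875 [ 0.19462842 -1.0589693 ]
deckbot 0.9653666089407413 [ 0.10975976 -0.6677118 ]
static 0.99799310326664 [0.00390173 0.00356541]
bowl 0.9993755734433059 [-0.00425718 -0.00406947]
```

View pics/side8.png

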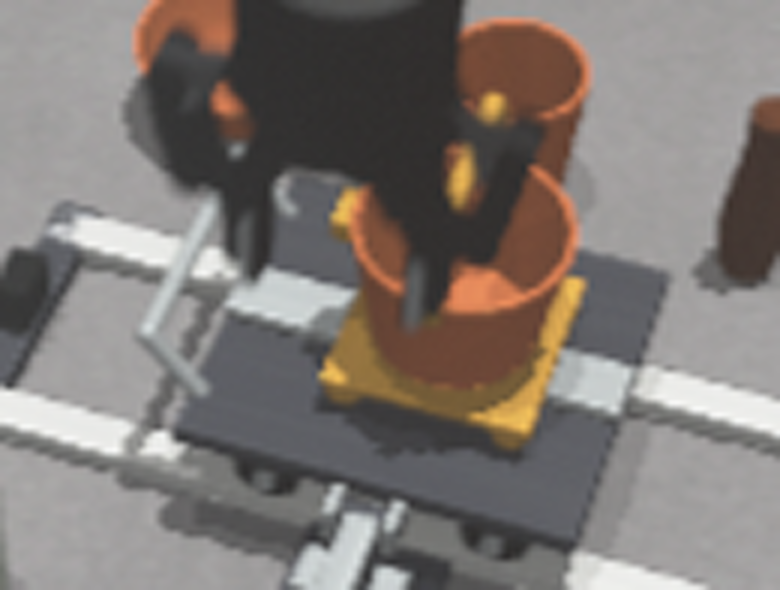

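View pics/top8.png

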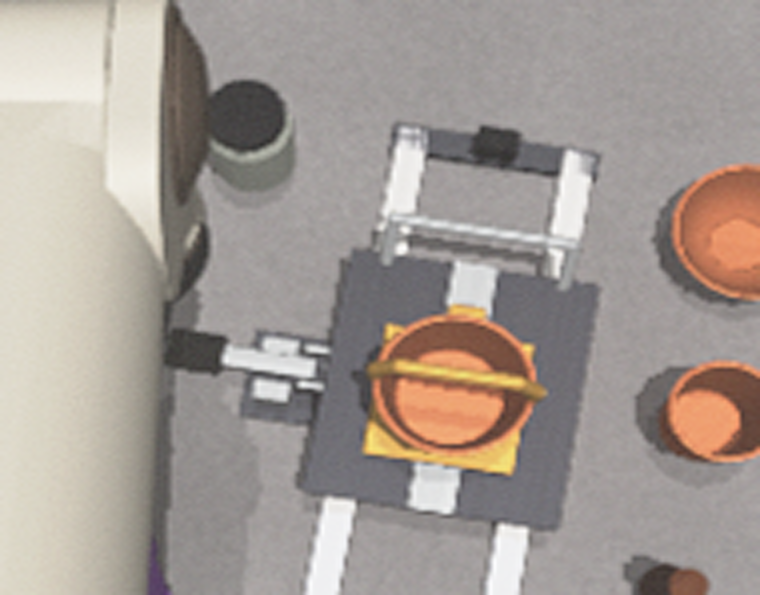

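```bash

python3 - <<'E'
from h import *
print(to([.5625,.0515,.12]))
D=np.load('c8.npz'); w=D['wt'];b=D['bt']
m=(b.max(2)<60)&(abs(w[...,0]-.56)<.05)&(abs(w[...,1]-.05)<.05)&(w[...,2]>.045)&(w[...,2]<.07)
pts=w[m]; print(m.sum(), cv2.minAreaRect(pts[:,:2].astype(np.float32)),pts.mean(0))
E
```

```text
[ 0.1843  0.001  -0.0169]
0 ((0.0, 0.0), (0.0, 0.0), 0.0) [nan nan nan]<stdin>:5: RuntimeWarning: Mean of empty slice.
  ret = um.true_divide(
```

>>> {"name": "jog_arm", "arguments": {"targets": [[0.03,0.001,-0.008,0,0,0],[0.035,0,-0.009,0,0,0],[0.035,0,0,0,0,0],[0.035,0,0,0,0,0],[0.035,0,0,0,0,0]], "grip_force": 20}}

```text
time: 17.15
eef_pos: [0.5625, 0.0525, 0.133]
tcp_rot: [0.53, 0.468, -0.53, 0.468]
wrist_force: [0.4, 0.0, -0.4]
grip_width: 0.651
```

```bash

python3 - <<'E'
from h import *
st()
q=get_image('side');p=get_image('top')
cv2.imwrite('pics/side9.png',cv2.resize(q['pixels'][180:290,230:370],None,fx=5.4,fy=5.4,interpolation=cv2.INTER_CUBIC))
for n,i in(('t',p),('s',q)):
    for r in mark_of(i,'brake_pad'): print(n,np.round(r['at'],4),round(r['confidence'],2))
print(to([.5625,.0515,.06]))
E
```

```text
t 17.15 p [0.5625 0.0525 0.133 ] q [ 0.5303  0.4678 -0.5298  0.4682] F [ 0.4  0.  -0.4] g 0.651
[[ 0.001  0.992 -0.124]
 [ 0.    -0.124 -0.992]
 [-1.     0.001 -0.   ]]
t [0.5592 0.0452 0.0609] 0.74
s [0.5618 0.0487 0.0561] 0.84
[0.0743 0.0004 0.0005]
```

View pics/side9.png

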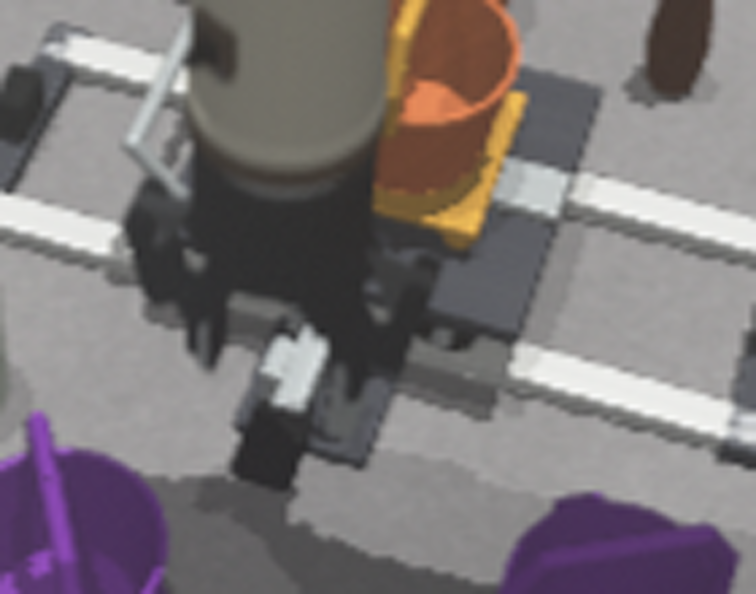

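>>> {"name": "jog_arm", "arguments": {"targets": [[0.02,-0.001,0,0,0,0],[0.02,0,0,0,0,0],[0.02,0,0,0,0,0],[0.01,0,0,0,0,0],[0.003,0,0,0,0,0]]}}

```text
time: 17.77
eef_pos: [0.5622, 0.0528, 0.0619]
tcp_rot: [0.53, 0.468, -0.53, 0.468]
wrist_force: [-1.1, -0.1, 1.0]
grip_width: 0.653
```

>>> {"name": "jog_arm", "arguments": {"targets": [[0,0,0,0,0,0],[0,0,0,0,0,0],[0,0,0,0,0,0],[0,0,0,0,0,0],[0,0,0,0,0,0]], "hand": -1}}

```text
time: 18.18
eef_pos: [0.5634, 0.0528, 0.0631]
tcp_rot: [0.531, 0.467, -0.529, 0.469]
wrist_force: [0.2, 0.1, 7.1]
grip_width: 0.342
```

```bash

cat >> h.py <<'E'
def shift(p,rs=None):
    g0=cv2.cvtColor(np.load('c.npz')['bt'],cv2.COLOR_BGR2GRAY).astype(np.float32);g1=cv2.cvtColor(p['pixels'],cv2.COLOR_BGR2GRAY).astype(np.float32)
    for nm,(r0,r1,c0,c1) in {'handle':(188,212,278,340),'deckright':(205,285,325,345),'static':(310,340,255,335)}.items():
        try:
            W=np.eye(2,3,dtype=np.float32); cc,W=cv2.findTransformECC(g0[r0:r1,c0:c1],g1[r0:r1,c0:c1],W,cv2.MOTION_TRANSLATION,(3,200,1e-6)); print(nm,round(cc,3),W[:,2], 'mm~',-W[1,2]*2.6)
        except Exception as e: print(nm,'fail')
E
python3 - <<'E'
from h import *
st()
q=get_image('side');p=get_image('top'); shift(p)
cv2.imwrite('pics/side10.png',cv2.resize(q['pixels'][180:290,230:370],None,fx=5.4,fy=5.4,interpolation=cv2.INTER_CUBIC))
E
```

```text
t 18.183 p [0.5634 0.0528 0.0631] q [ 0.5314  0.4671 -0.529   0.4686] F [0.2 0.1 7.1] g 0.342
[[ 0.004  0.992 -0.124]
 [ 0.001 -0.124 -0.992]
 [-1.     0.004 -0.001]]
handle 0.991 [ 0.15052885 -0.80375713] mm~ 2.0897684
deckright 0.95 [-0.00211097 -0.7834494 ] mm~ 2.0369685
static 1.0 [ 0.00064529 -0.00594431] mm~ 0.015455213
```

View pics/side10.png

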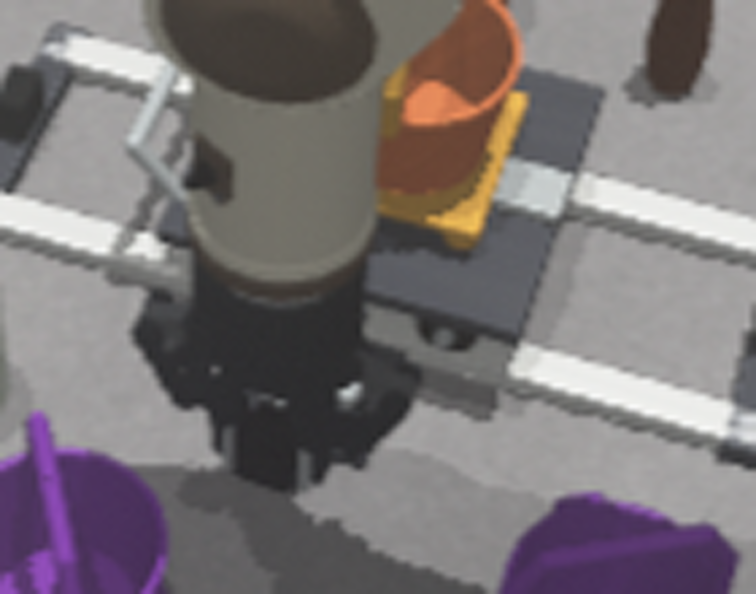

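>>> {"name": "jog_arm", "arguments": {"targets": [[-0.0068,0,0.0003,0,0,0],[-0.0067,0,0.0008,0,0,0],[-0.0067,0,0.0013,0,0,0],[-0.0065,0,0.0019,0,0,0],[-0.0064,0,0.0024,0,0,0]]}}

```text
time: 18.7
eef_pos: [0.5601, 0.0461, 0.0947]
tcp_rot: [-0.53, -0.468, 0.53, -0.468]
wrist_force: [0.0, -0.2, -6.2]
grip_width: 0.346
```

```bash

python3 - <<'E'
from h import *
st()
q=get_image('side');p=get_image('top'); shift(p)
cv2.imwrite('pics/side11.png',cv2.resize(q['pixels'][180:290,230:370],None,fx=5.4,fy=5.4,interpolation=cv2.INTER_CUBIC))
E
```

```text
t 18.7 p [0.5601 0.0461 0.0947] q [-0.5298 -0.4683  0.5302 -0.4679] F [ 0.  -0.2 -6.2] g 0.346
[[-0.001  0.992 -0.123]
 [ 0.    -0.123 -0.992]
 [-1.    -0.001  0.   ]]
handle 0.999 [0.00170551 0.00855641] mm~ -0.022246677
deckright 0.926 [-0.19191499  0.00358647] mm~ -0.009324832
static 1.0 [0.00230949 0.01325863] mm~ -0.034472447
```

View pics/side11.png

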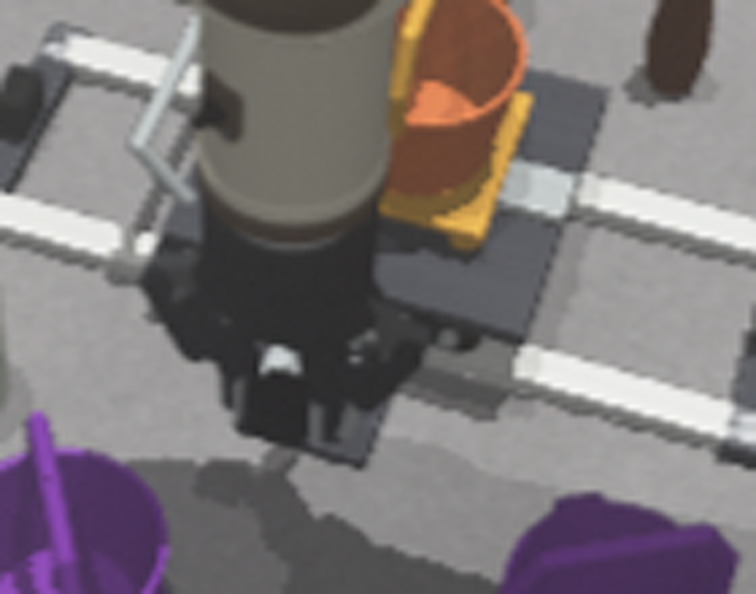

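>>> {"name": "jog_arm", "arguments": {"targets": [[-0.0062,0,0.0029,0,0,0],[-0.0058,0,0.0034,0,0,0],[-0.0057,0,0.0038,0,0,0],[-0.005,0,0.0035,0,0,0],[0,0,0,0,0,0]]}}

```text
time: 19.22
eef_pos: [0.5587, 0.0317, 0.118]
tcp_rot: [-0.53, -0.468, 0.53, -0.468]
wrist_force: [-0.8, -1.0, -1.0]
grip_width: 0.341
```

```bash

python3 - <<'E'
from h import *
st()
q=get_image('side');p=get_image('top'); shift(p)
cv2.imwrite('pics/side12.png',cv2.resize(q['pixels'][180:290,230:370],None,fx=5.4,fy=5.4,interpolation=cv2.INTER_CUBIC))
E
```

```text
t 19.217 p [0.5587 0.0317 0.118 ] q [-0.5302 -0.4678  0.5303 -0.4678] F [-0.8 -1.  -1. ] g 0.341
[[-0.     0.992 -0.125]
 [-0.    -0.125 -0.992]
 [-1.    -0.     0.   ]]
handle 0.997 [ 0.02845999 -0.0661939 ] mm~ 0.17210414
deckright 0.919 [-0.16665772 -0.20489341] mm~ 0.53272283
static 1.0 [0.00719019 0.01351857] mm~ -0.035148285
```

View pics/side12.png

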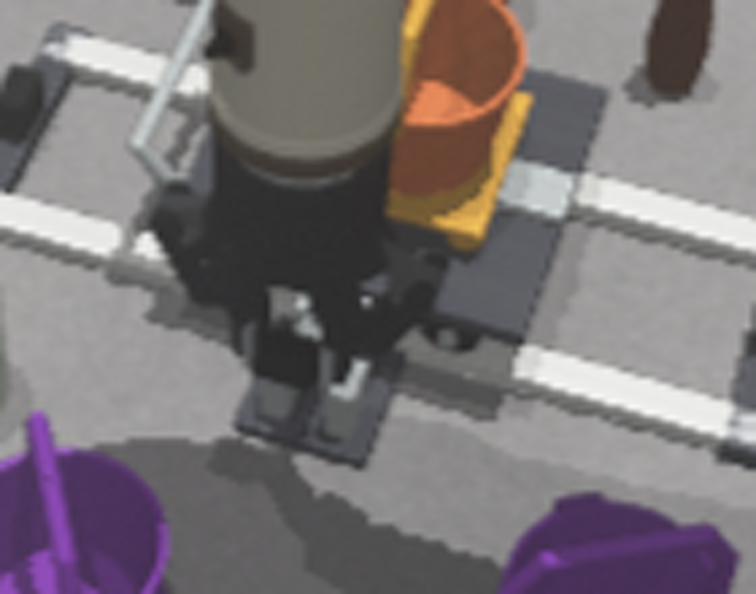

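>>> {"name": "jog_arm", "arguments": {"targets": [[-0.002,0,0.0015,0,0,0],[-0.002,0,0.001,0,0,0],[-0.001,0,0.001,0,0,0],[0,0,0,0,0,0],[0,0,0,0,0,0]]}}

```text
time: 19.73
eef_pos: [0.5584, 0.0286, 0.1218]
tcp_rot: [-0.53, -0.468, 0.53, -0.468]
wrist_force: [-0.2, -1.5, -4.3]
grip_width: 0.345
```

```bash

python3 - <<'E'
from h import *
st()
q=get_image('side');p=get_image('top'); shift(p)
for n,i in(('t',p),('s',q)):
    for r in mark_of(i,'brake_pad'): print(n,np.round(r['at'],4),round(r['confidence'],2))
E
```

```text
t 19.733 p [0.5584 0.0286 0.1218] q [-0.5299 -0.4679  0.5303 -0.468 ] F [-0.2 -1.5 -4.3] g 0.345
[[-0.     0.992 -0.124]
 [-0.001 -0.124 -0.992]
 [-1.    -0.     0.001]]
handle 0.996 [ 0.01484354 -0.07402051] mm~ 0.19245332
deckright 0.923 [-0.16797969 -0.17174569] mm~ 0.44653878
static 1.0 [-0.00542397  0.01480756] mm~ -0.038499646
t [0.5557 0.0235 0.1138] 0.58
s [0.5577 0.027  0.1105] 0.5
```

>>> {"name": "jog_arm", "arguments": {"targets": [[0,0,0,0,0,0],[0,0,0,0,0,0],[0,0,0,0,0,0],[0,0,0,0,0,0],[0,0,0,0,0,0]], "hand": -0.26}}

```text
time: 20.35
eef_pos: [0.5591, 0.0296, 0.1225]
tcp_rot: [0.53, 0.468, -0.529, 0.468]
wrist_force: [0.2, -0.5, -0.4]
grip_width: 0.371
```

```bash

python3 - <<'E'
from h import *
st()
q=get_image('side');p=get_image('top'); shift(p)
E
```

```text
t 20.35 p [0.5591 0.0296 0.1225] q [ 0.5303  0.468  -0.5295  0.4684] F [ 0.2 -0.5 -0.4] g 0.371
[[ 0.001  0.992 -0.123]
 [ 0.    -0.123 -0.992]
 [-1.     0.001 -0.001]]
handle 0.996 [ 0.02965282 -0.07289248] mm~ 0.18952043
deckright 0.923 [-0.18115102 -0.19188446] mm~ 0.49889958
static 1.0 [-0.00219751  0.00316592] mm~ -0.008231389
```

Released without shift (0.2 mm). Open further, then back straight up.

>>> {"name": "jog_arm", "arguments": {"targets": [[0,0,0,0,0,0],[0,0,0,0,0,0],[0,0,0,0,0,0],[0,0,0,0,0,0],[0,0,0,0,0,0]], "hand": -0.1}}

```text
time: 20.87
eef_pos: [0.5585, 0.0292, 0.1219]
tcp_rot: [-0.53, -0.468, 0.53, -0.468]
wrist_force: [0.2, -0.3, 0.7]
grip_width: 0.452
```

```bash

python3 - <<'E'
from h import *
st()
q=get_image('side');p=get_image('top'); shift(p)
cv2.imwrite('pics/side13.png',cv2.resize(q['pixels'][180:290,230:370],None,fx=5.4,fy=5.4,interpolation=cv2.INTER_CUBIC))
E
```

```text
t 20.867 p [0.5585 0.0292 0.1219] q [-0.53   -0.4681  0.53   -0.4681] F [ 0.2 -0.3  0.7] g 0.452
[[-0.     0.992 -0.124]
 [-0.    -0.124 -0.992]
 [-1.    -0.     0.   ]]
handle 0.996 [ 0.01429113 -0.065892  ] mm~ 0.1713192
deckright 0.923 [-0.16249943 -0.16332917] mm~ 0.42465582
static 1.0 [ 9.7055279e-05 -4.2903125e-03] mm~ 0.011154812
```

View pics/side13.png

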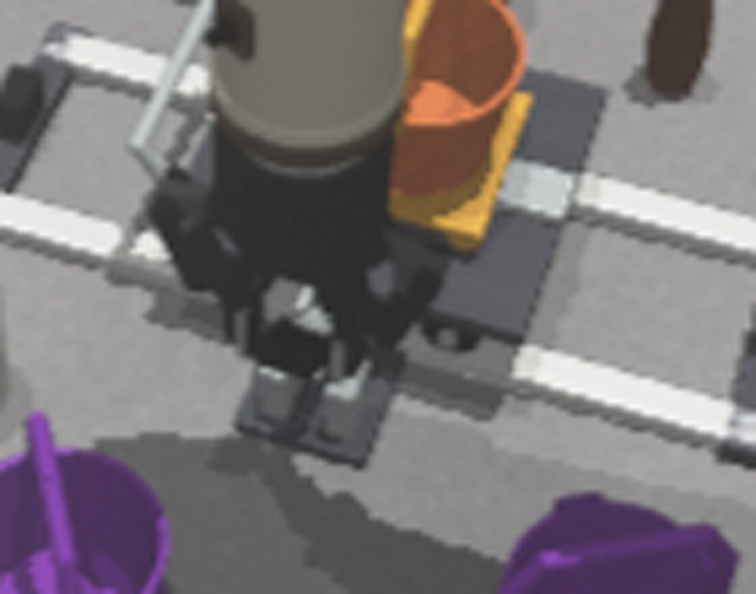

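>>> {"name": "jog_arm", "arguments": {"targets": [[-0.008,0,0,0,0,0],[-0.01,0,0,0,0,0],[-0.01,0,0,0,0,0],[-0.015,0,0,0,0,0],[-0.02,0,0,0,0,0]]}}

```text
time: 21.38
eef_pos: [0.558, 0.0291, 0.1858]
tcp_rot: [-0.53, -0.468, 0.53, -0.468]
wrist_force: [0.1, -0.2, -0.2]
grip_width: 0.446
```

>>> {"name": "jog_arm", "arguments": {"targets": [[-0.03,0,0,0,0,0],[-0.03,0,0,0,0,0],[-0.02,0,-0.03,0,0,0],[0,0,-0.035,0,0,0],[0,0,-0.035,0,0,0]]}}

```text
time: 21.8
eef_pos: [0.5726, 0.1287, 0.2691]
tcp_rot: [0.533, 0.466, -0.529, 0.468]
wrist_force: [0.9, 1.1, 0.5]
grip_width: 0.446
```

>>> {"name": "jog_arm", "arguments": {"targets": [[0,0,-0.035,0,0,0],[0,0,-0.035,0,0,0],[0,0,-0.035,0,0,0],[0,0,0,0,0,0],[0,0,0,0,0,0]]}}

```text
time: 22.22
eef_pos: [0.5833, 0.236, 0.2659]
tcp_rot: [0.529, 0.47, -0.528, 0.469]
wrist_force: [0.2, 0.4, -0.4]
grip_width: 0.452
```

```bash

python3 - <<'E'
from h import *
st()
q=get_image('side');p=get_image('top'); shift(p)
cv2.imwrite('pics/side14.png',cv2.resize(q['pixels'][130:300,190:380],None,fx=4,fy=3.5,interpolation=cv2.INTER_CUBIC))
cv2.imwrite('pics/top14.png',cv2.resize(p['pixels'][130:300,190:380],None,fx=4,fy=3.5,interpolation=cv2.INTER_CUBIC))
for t in['brake_pad','pail_mid','pail_bail','deck','brake_hinge']:
  for n,i in(('t',p),('s',q)):
    for r in mark_of(i,t): print(n,t,np.round(r['at'],4),round(r['confidence'],2))
w=cloud(p);b=p['pixels'];hsv=cv2.cvtColor(b,cv2.COLOR_BGR2HSV).astype(int);z=w[...,2]
m=(hsv[...,0]>15)&(hsv[...,0]<28)&(hsv[...,1]>120)&(abs(w[...,0]-.535)<.09)&(abs(w[...,1]+.115)<.09)
pl=w[m&(z<.125)&(z>.08)];bl=w[m&(z>.195)]
n=np.linalg.svd(pl-pl.mean(0))[2][2];d=np.linalg.svd(bl-bl.mean(0))[2][0];print(n,bl.mean(0),d)
E
```

```text
t 22.217 p [0.5833 0.236  0.2659] q [ 0.5293  0.4697 -0.5283  0.4693] F [ 0.2  0.4 -0.4] g 0.452
[[ 0.001  0.993 -0.118]
 [ 0.001 -0.118 -0.993]
 [-1.     0.    -0.001]]
handle 0.992 [ 0.00527752 -0.06062148] mm~ 0.15761584
deckright 0.915 [-0.18484543 -0.2255245 ] mm~ 0.5863637
static 0.997 [ 0.00105506 -0.00347146] mm~ 0.009025801
t brake_pad [0.5561 0.0239 0.115 ] 0.77
s brake_pad [0.5575 0.0265 0.1126] 0.46
s brake_pad [ 0.5244 -0.1189  0.2039] 0.32
t pail_mid [0.3973 0.1209 0.0726] 0.69
t pail_mid [ 0.5269 -0.1174  0.1376] 0.63
t pail_mid [0.6444 0.1467 0.0631] 0.63
s pail_mid [0.6426 0.1443 0.0748] 0.94
s pail_mid [0.3943 0.1239 0.0703] 0.8
t pail_bail [0.3996 0.1211 0.1395] 0.93
t pail_bail [ 0.5261 -0.1199  0.2049] 0.81
t pail_bail [0.643  0.1401 0.1341] 0.59
t pail_bail [0.6411 0.3842 0.0034] 0.51
s pail_bail [ 0.5232 -0.1229  0.2046] 0.79
s pail_bail [0.3981 0.1232 0.1351] 0.79
s pail_bail [0.6452 0.1413 0.1339] 0.58
s deck [ 0.542  -0.1249  0.069 ] 0.57
t brake_hinge [ 0.546  -0.0322  0.0523] 0.83
t brake_hinge [ 0.4521  0.3989 -0.0022] 0.66
t brake_hinge [0.733  0.0237 0.0016] 0.36
t brake_hinge [ 5.585e-01 -4.897e-01  2.000e-04] 0.34
s brake_hinge [ 0.5493 -0.0291  0.0544] 0.71
[-0.00792033  0.00547172 -0.99995366] [ 0.52485342 -0.11950094  0.20787339] [-0.12822086 -0.99173198  0.00520408]
```

View pics/side14.png

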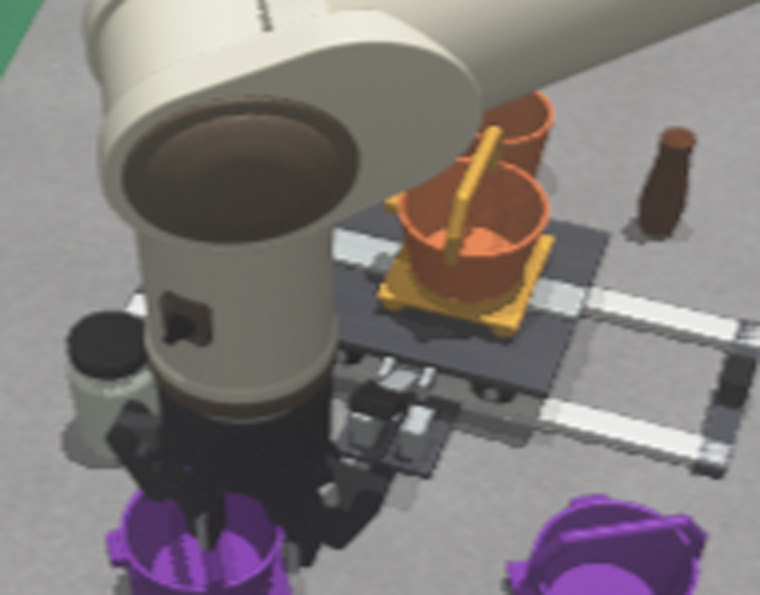

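View pics/top14.png

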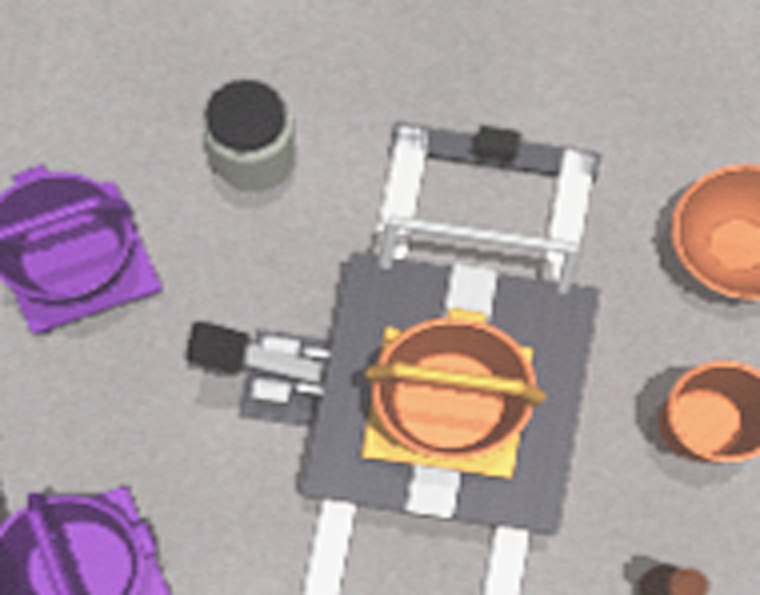

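```bash
python3 - <<'E'
from h import *
print(sign_off())
E
```

```text
the job is handed in; nothing more can be done
None
```

I pushed the brake lever down to lock the trolley, turned the pail to stand flat astride the rib, let go of it, and raised the lever again. I handed the job in at about 22 s.

**Final checks, from the last pictures:**
- **Pail:** it leans less than 1°. Its axes are within about 1° of the rib, it is centred over the rib to about 1–2 mm, and its feet are down on the deck.
- **Lever:** the pad is back where it was at the start, fully raised.
- **Trolley:** it sits 0.2–0.6 mm from where it was parked.
- **Bystanders:** the pictures around the trolley show nothing else moved. I did not measure each item separately.
- **Arm:** it is clear of everything.

**Two things did not go exactly as intended:**
- Pressing the lever down against its stop moved the trolley about 2–3 mm along the rails. It came back as I pinched and raised the lever.
- The pail ended up about 12 mm further along the rib than where I lowered it, probably as the jaws opened. It is still flat and centred across the rib.

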